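# Seat the curved row of stones on the gem stall's display board

### The arm

A 7-joint arm with a two-finger parallel gripper is mounted at the origin on the work surface. World frame = base frame: x ahead of the robot, y to its left, z up, the work surface at z = 0. Lengths are in m, angles in degrees, forces in N, time in s.
With the tool pointing down it reaches from about 0.425 to 0.875 m from the base axis. Payload 9.9 kg.
Tool frame: the origin (TCP) lies at the very end of the fingers, on their centre line; the grasp point (between the pads) lies 19 mm behind it (ctrl.grasp_offset is the distance from the TCP to the grasp point, in m); x points along the fingers, y is the direction in which the jaws open and shut, and the axes are right-handed (so a half turn about x gives the same grasp; the last joint's range is limited). The gripper opens to 85 mm and grips with 20 to 120 N. Pads are 22 mm wide; open, the fingers measure 114 mm over their backs; the gripper's body (76 mm by 85 mm) begins 54 mm behind the grasp point. The pads swing forward as they close: fully open they stand 13 mm farther back than shut.
Start: joints at [62.063, 32.985, 1.427, 82.34, -0.859, 64.687, -3.237], TCP at [0.265, -0.621, 0.231] pointing down, gripper open.
Joint ranges: [-157.87, 157.87], [-19.46, 123.44], [-87.15, 90], [11.01, 140.99], [-62.26, 242.26], [9.8, 113.94], [-161.44, 161.44]. Speed limits (degrees/s): [127.2, 127.2, 172.46, 172.46, 180, 180, 180].

### API

Orientations are given as a 3x3 rotation matrix whose columns are the frame's x, y, z axes.
In Python, from workcell import monitor, eyes, ticket, ctrl gives the robot as it stands.
- The arm moves only by the shell command python3 -m jog 'ROWS' [OPENING]. ROWS is JSON, a list of rows, each a list of 2 entries, a list of its own where there are three numbers: the shift along the world's x, y, z in cm, then the turn about the world's z in degrees. A call has exactly 5 rows; each row is the pose to reach, as a shift and turn from the pose measured when the call began; what a row does not reach only later rows make up. A row lasts 1/10 s, in which the tool goes at most 50 mm and 8.59 degrees, less where a joint would pass 70% of its speed; a pose out of reach is approached as far as the arm can. A call with a gripper value outside its range is refused whole. OPENING is the closure in counts, from 0 (fully open) to 255 (shut), set as the call begins (- or left out, the last holds). The fingers move at their own pace and stop on an object; the grip force is fixed at half the most. Time passes only in rows, so rows that repeat a pose let the fingers close, or fill a call up. It gives the time, the measured TCP pose, the force and the opening at its end, in the units of the state.
- monitor.observe(): the state, without advancing time (a new reading comes with each control period).
- eyes.grab_frame(name): name is "scene" or "side" or "wrist"; returns the picture (420x560x3 uint8, red, green, blue); there is no depth.
- eyes.calibration(name): a dict with "fov_y" (degrees; the focal length in pixels is half the picture's height over the tangent of half this angle, whatever the lens; pixels are square), "cx", "cy" (the principal point, pixels), "rvec" (rotation vector, rad) and "tvec" (3), from world to camera coordinates, as OpenCV has them. Camera axes: x right, y down, z forward; pixel columns grow to the right and rows downward; lengths in m; the calibration is good to about 2 mm. A picture is of the moment at which its call begins: read the wrist's pose just before it. calibration takes no time and is no camera call; for the wrist camera it gives the pose at the moment of the call.
- ticket.hand_in(): hands the job in, once; it reports no verdict.
The state is a dict: "time_s": time; "joint_pos": joint angles; "dq": joint speeds; "joint_efforts": joint torques, N m; "position": TCP position; "ee_rot": TCP orientation; "ft_force": force on the tool from outside, world axes, zero at the start; "torque": the same for the moment, N m; "opening": finger opening in m.
Only numpy, scipy, OpenCV 4.12 (cv2) and the standard library are available. Lean on these libraries where they do the work, as an engineer would, in place of code of your own. Each camera call takes 0.05 s, during which the arm holds its last target.

### The job

The five coloured stones in the curved row on the black display board have worked up out of their pockets. With the fingertips, follow the row from the amber end to the violet end (amber, red, clear, green, violet) and press each stone in turn gently down until it is fully home, keeping the fingertips low over the board, within about 5 cm, from the first stone to the last. Then move clear; pick nothing up, and leave the loose pebbles, the tray and the loupe where they are.

Things in the scene. Friction and masses are not known exactly. Their poses are not given: they have to be found in the camera images.
- board: The black display board in a thin wooden frame, 272 x 172 mm, fixed to the table, standing at any yaw. Origin: centre of its underside; z up; the flat black top is 30 mm above the origin (z = 0.030 in the world). Row coordinates on the board (x, y in mm): amber (-78, -13), red (-41, 6), clear (0, 13), green (41, 6), violet (78, -13): a shallow arc, 42 mm from stone to stone.
- amber_top (a point): The middle of the top of the amber stone, a round polished stone 24 mm across with a low 6 mm dome, in a pocket of the board with a thin silver ring around it. This point sinks with the stone: it is 9 to 13 mm above the board top at the start (stone proud) and 6 mm above it (z = 0.036 in the world) when the stone is fully home.
- red_top (a point): The middle of the top of the red stone, a round polished stone 24 mm across with a low 6 mm dome, in a pocket of the board with a thin silver ring around it. This point sinks with the stone: it is 9 to 13 mm above the board top at the start (stone proud) and 6 mm above it (z = 0.036 in the world) when the stone is fully home.
- clear_top (a point): The middle of the top of the colourless clear (looks near white) stone, a round polished stone 24 mm across with a low 6 mm dome, in a pocket of the board with a thin silver ring around it. This point sinks with the stone: it is 9 to 13 mm above the board top at the start (stone proud) and 6 mm above it (z = 0.036 in the world) when the stone is fully home.
- green_top (a point): The middle of the top of the green stone, a round polished stone 24 mm across with a low 6 mm dome, in a pocket of the board with a thin silver ring around it. This point sinks with the stone: it is 9 to 13 mm above the board top at the start (stone proud) and 6 mm above it (z = 0.036 in the world) when the stone is fully home.
- violet_top (a point): The middle of the top of the violet stone, a round polished stone 24 mm across with a low 6 mm dome, in a pocket of the board with a thin silver ring around it. This point sinks with the stone: it is 9 to 13 mm above the board top at the start (stone proud) and 6 mm above it (z = 0.036 in the world) when the stone is fully home.
- amber (a joint): How far the amber stone is pressed in, in m: 0 to 0.004 at the start, 0.007 fully home on the hard bottom of its pocket; negative if pulled out. It moves straight down, with a friction of about 3 N and no spring, and stays where it is left.
- red (a joint): How far the red stone is pressed in, in m: 0 to 0.004 at the start, 0.007 fully home on the hard bottom of its pocket; negative if pulled out. It moves straight down, with a friction of about 3 N and no spring, and stays where it is left.
- clear (a joint): How far the clear stone is pressed in, in m: 0 to 0.004 at the start, 0.007 fully home on the hard bottom of its pocket; negative if pulled out. It moves straight down, with a friction of about 3 N and no spring, and stays where it is left.
- green (a joint): How far the green stone is pressed in, in m: 0 to 0.004 at the start, 0.007 fully home on the hard bottom of its pocket; negative if pulled out. It moves straight down, with a friction of about 3 N and no spring, and stays where it is left.
- violet (a joint): How far the violet stone is pressed in, in m: 0 to 0.004 at the start, 0.007 fully home on the hard bottom of its pocket; negative if pulled out. It moves straight down, with a friction of about 3 N and no spring, and stays where it is left.
- pebble_blue_mid (a point): Centre of a loose light-blue pebble, 28 mm across and 16 mm high, lying on the board inside the curve of the row, about 65 mm from the nearest stones.
- pebble_brown_mid (a point): Centre of a loose light-brown pebble, 30 mm across and 14 mm high, lying on the board near the corner at the violet end, outside the curve of the row, about 60 mm from the nearest stones.
- tray_mid (a point): Centre of a loose pale-blue tray of stones, 140 x 100 x 18 mm, on the table to the left of the board (+y).
- loupe_mid (a point): Centre of a loose short dark eye loupe, 36 mm across and 28 mm high, standing on the table to the right of the board (-y).

How it is judged (in metres and radians):
On the way, in this order (a step that is already met when the one before it is completed fails the run):
1. the amber stone is pressed home (value of joint amber above 0.0055 m), for 0.1 s.
2. the red stone is pressed home (value of joint red above 0.0055 m), for 0.1 s.
3. the clear stone is pressed home (value of joint clear above 0.0055 m), for 0.1 s.
4. the green stone is pressed home (value of joint green above 0.0055 m), for 0.1 s.
5. the violet stone is pressed home (value of joint violet above 0.0055 m), for 0.1 s.
At the end, for the whole second after the job is handed in: All five stones are within 1.5 mm of fully home, and the two loose pebbles, the tray and the loupe are within 15 mm of where they began (value of joint each of amber, red, clear, green, violet above 0.0055 m and distance of each of pebble_blue_mid, pebble_brown_mid, tray_mid, loupe_mid from where it was at the start of the episode below 0.015 m); the robot touches nothing.
It fails at once if a loose pebble, the tray or the loupe is shifted or lifted by more than 15 mm (distance of any of pebble_blue_mid, pebble_brown_mid, tray_mid, loupe_mid from where it was at the start of the episode above 0.015 m).
It fails at once if a stone of the row is pulled up out of its pocket (more than 3 mm above the highest start) (value of joint any of amber, red, clear, green, violet below -0.003 m).
It fails at once if the board or a stone in it is pressed with more than 40 N (contact force between any of the fingers, the arm and board above 40 N).
It fails at once if between the first stone and the last the fingertips are lifted well off the row (grasp point more than 85 mm above the board top, fingertips about 65 mm) (value of joint amber above 0.0055 m and value of joint any of amber, red, clear, green, violet below 0.0055 m and height (world z) of the grasp point above 0.115 m).
It also fails if it takes over 48 s, if anything falls off the work surface, if the arm or the gripper's body presses on something with over 40 N, if the wrist force passes 120 N, or if a joint passes its speed limit or range.

## Working session

There is one attempt and no reset: what is moved stays moved. The work goes in short steps, Python scripts to look and compute and a shell command to move; the robot and the scene stay as the last step left them, time stands still between calls to the robot, and variables do not carry over. Pictures are saved under pics/ and viewed, and the job is handed in when it is done.

```bash
mkdir -p pics; ls; cat > h.py <<'E'
import numpy as np, cv2
from workcell import monitor, eyes, ticket, ctrl
def K(c):
    f=210/np.tan(np.radians(c['fov_y'])/2); return f,c['cx'],c['cy']
def ray(c,u,v):
    f,cx,cy=K(c); R=cv2.Rodrigues(np.array(c['rvec'],float))[0]; t=np.array(c['tvec'],float).ravel()
    d=R.T@np.array([(u-cx)/f,(v-cy)/f,1]); return -R.T@t,d
def plane(c,u,v,z):
    o,d=ray(c,u,v); return o+d*(z-o[2])/d[2]
def proj(c,p):
    f,cx,cy=K(c); R=cv2.Rodrigues(np.array(c['rvec'],float))[0]; q=R@np.array(p)+np.array(c['tvec'],float).ravel()
    return f*q[0]/q[2]+cx,f*q[1]/q[2]+cy
E
python3 - <<'E'
from h import *
s=monitor.observe();print(s['time_s'],s['position'],np.round(s['ee_rot'],3),s['ft_force'],s['opening'],ctrl.grasp_offset)
for n in ['scene','side']:
    im=eyes.grab_frame(n);cv2.imwrite(f'pics/{n}0.png',im[:,:,::-1]);print(n,eyes.calibration(n))
E
```

```text
pics
0.0 [ 0.26506612 -0.6202929   0.23044237] [[-0.001  0.393 -0.92 ]
 [ 0.001 -0.92  -0.393]
 [-1.    -0.002  0.   ]] [0.64488127 0.40898038 0.15158918] 0.08574248513531449 0.0187
scene {'fov_y': 53.83944426307143, 'cx': 273.052320001564, 'cy': 208.03574557609366, 'rvec': array([ 2.26289213,  1.38494976, -0.38720839]), 'tvec': array([-0.24430523, -0.39539854,  1.23123944])}
side {'fov_y': 53.5996504384941, 'cx': 282.4988426898632, 'cy': 209.08616466072803, 'rvec': array([ 0.65563079, -2.57554738,  1.19264129]), 'tvec': array([0.50102622, 0.18840981, 0.7573695 ])}
```

View pics/scene0.png

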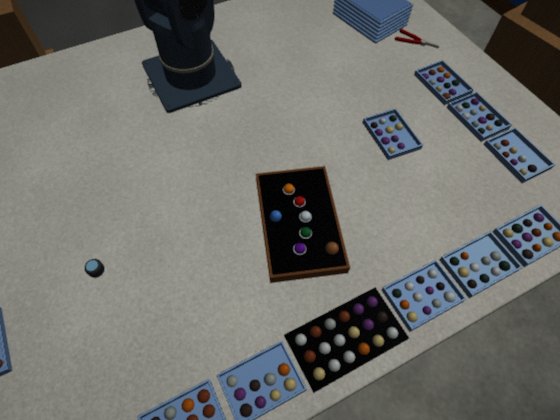

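View pics/side0.png

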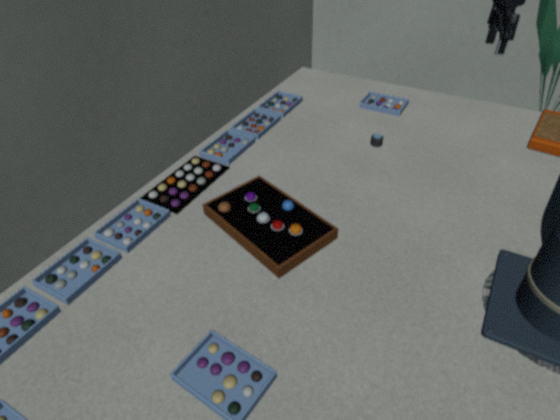

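Both views show the row: in scene, amber is near (289,188), red (300,201), clear (306,216), green (306,232) and violet (299,249). The blue pebble is at (276,216), the brown one at (332,248), the tray at (392,134) and the loupe at (94,267). Next I'll measure the stones by colour.

```bash
cat > meas.py <<'E'
from h import *
G={'scene':dict(amber=(289,188),red=(300,201),clear=(306,216),green=(306,232),violet=(299,249),blue=(276,216),brown=(332,248)),
'side':dict(amber=(296,229),red=(277,226),clear=(263,217),green=(254,208),violet=(250,197),blue=(288,205),brown=(224,207))}
M=dict(amber=(-78,-13),red=(-41,6),clear=(0,13),green=(41,6),violet=(78,-13))
def cent(im,g):
    u,v=g; r=8
    hsv=cv2.cvtColor(im[:,:,::-1].copy(),cv2.COLOR_BGR2HSV).astype(int)
    c=hsv[v-1:v+2,u-1:u+2].reshape(-1,3).mean(0)
    col=im[v-1:v+2,u-1:u+2].reshape(-1,3).mean(0)
    n=im/np.maximum(np.linalg.norm(im.astype(float),axis=2,keepdims=True),1)
    m=((n@(col/np.linalg.norm(col)))>0.95)&(im.max(2)>45)
    w=np.zeros(m.shape,bool);w[v-r:v+r+1,u-r:u+r+1]=1
    k,l,st,ce=cv2.connectedComponentsWithStats((m&w).astype(np.uint8))
    i=l[v,u]; return ce[i],st[i]
P={}
for n in G:
    im=cv2.imread(f'pics/{n}0.png')[:,:,::-1]; c=eyes.calibration(n)
    for k,g in G[n].items():
        ce,st=cent(im,g); P[n,k]=ce
        print(n,k,np.round(ce,1),st[2:],np.round(plane(c,*ce,.038),4))
cs,cd=eyes.calibration('scene'),eyes.calibration('side')
for k in G['scene']:
    o1,d1=ray(cs,*P['scene',k]);o2,d2=ray(cd,*P['side',k])
    t=np.linalg.lstsq(np.c_[d1,-d2],o2-o1,rcond=None)[0]
    a,b=o1+t[0]*d1,o2+t[1]*d2; print('tri',k,np.round((a+b)/2,4),np.round(1000*np.linalg.norm(a-b),1))
for n,c in(('scene',cs),('side',cd)):
    A=np.array([M[k] for k in M])/1000.; B=np.array([plane(c,*P[n,k],.038)[:2] for k in M])
    a=A-A.mean(0);b=B-B.mean(0)
    th=np.arctan2((a[:,0]*b[:,1]-a[:,1]*b[:,0]).sum(),(a*b).sum())
    R=np.array([[np.cos(th),-np.sin(th)],[np.sin(th),np.cos(th)]]); t=B.mean(0)-R@A.mean(0)
    F=A@R.T+t
    print(n,'yaw',np.degrees(th),t,'\n',np.round(F,4),'\nres mm',np.round((F-B)*1000,1))
E
python3 meas.py
python3 - <<'E'
import cv2
a=cv2.imread('pics/scene0.png')[160:285,245:360];b=cv2.imread('pics/side0.png')[170:280,195:345]
cv2.imwrite('pics/zs.png',cv2.resize(a,None,fx=4.7,fy=4.7,interpolation=2));cv2.imwrite('pics/zd.png',cv2.resize(b,None,fx=5,fy=5,interpolation=2))
E
```

```text
scene amber [288.5 187.6] [10 10 82] [0.5094 0.0553 0.038 ]
scene red [299.2 200.2] [ 9 10 72] [0.5516 0.0609 0.038 ]
scene clear [305.1 216.2] [ 13  13 128] [0.5952 0.052  0.038 ]
scene green [306.1 231. ] [10  9 57] [0.6293 0.0353 0.038 ]
scene violet [299.6 247.4] [11 10 90] [0.6579 0.0032 0.038 ]
scene blue [275.5 215.2] [ 12  11 106] [ 0.5623 -0.0065  0.038 ]
scene brown [332.4 247.1] [ 12  12 115] [0.6898 0.0668 0.038 ]
side amber [295.2 228. ] [ 13  12 108] [0.5086 0.0592 0.038 ]
side red [277.  223.7] [11  9 77] [0.5496 0.0656 0.038 ]
side clear [262.1 216.7] [ 16  15 159] [0.5902 0.0609 0.038 ]
side green [253.3 206.6] [11  8 67] [0.6261 0.0403 0.038 ]
side violet [250.  195.8] [11  9 80] [0.6541 0.0101 0.038 ]
side blue [287.4 204.9] [ 14  13 127] [ 0.5604 -0.0014  0.038 ]
side brown [223.8 206.5] [ 13  12 115] [0.6859 0.0715 0.038 ]
tri amber [0.509  0.0565 0.036 ] 1.8
tri red [0.5507 0.0623 0.0352] 1.5
tri clear [0.5932 0.0546 0.0322] 1.9
tri green [0.6281 0.0367 0.0346] 0.8
tri violet [0.6568 0.0049 0.0336] 1.6
tri blue [ 0.5616 -0.0052  0.0351] 1.8
tri brown [0.6886 0.0681 0.0345] 0.2
scene yaw -19.26764270701833 [0.58874416 0.04154948] 
 [[0.5108 0.055 ]
 [0.552  0.0607]
 [0.593  0.0538]
 [0.6294 0.0337]
 [0.6581 0.0035]] 
res mm [[ 1.4 -0.3]
 [ 0.4 -0.2]
 [-2.2  1.8]
 [ 0.2 -1.7]
 [ 0.1  0.3]]
side yaw -18.586557297096775 [0.58578153 0.04737848] 
 [[0.5077 0.0599]
 [0.5488 0.0661]
 [0.5899 0.0597]
 [0.6266 0.04  ]
 [0.6556 0.0102]] 
res mm [[-0.9  0.8]
 [-0.8  0.6]
 [-0.3 -1.2]
 [ 0.5 -0.3]
 [ 1.5  0.1]]
```

View pics/zs.png

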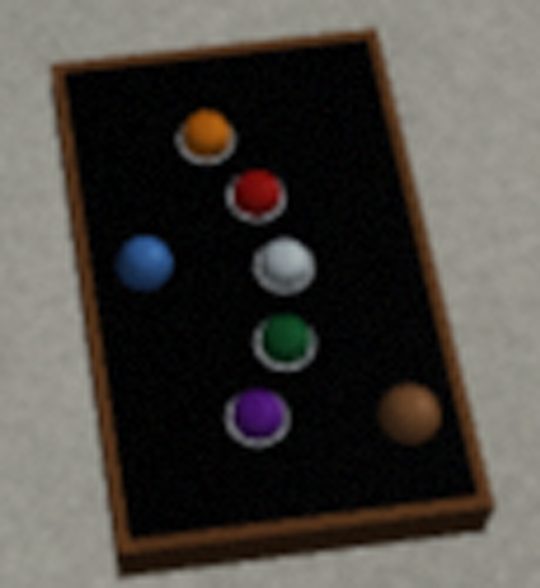

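Both views agree on the board pose to about 5 mm: centre near (0.587, 0.044), yaw about -19°. I'll close the fingers and move at height to near the row, then refine with the wrist camera.

```bash
python3 -m jog '[[[2,4,0],0],[[4,8,0],0],[[6,12,0],0],[[8,16,0],0],[[10,20,0],0]]' 255; python3 -m jog '[[[2,4,0],0],[[4,8,0],0],[[6,12,0],0],[[8,16,0],0],[[10,20,0],0]]'; python3 -m jog '[[[2,4,0],0],[[4,8,0],0],[[6,12,0],0],[[8,16,0],0],[[8,16,0],0]]'
python3 - <<'E'
from h import *
s=monitor.observe();print(s['time_s'],s['position'],np.round(s['ee_rot'],3),s['ft_force'],s['opening'])
c=eyes.calibration('wrist');im=eyes.grab_frame('wrist');cv2.imwrite('pics/w1.png',im[:,:,::-1]);print(c, ray(c,0,0)[0])
im=eyes.grab_frame('side');cv2.imwrite('pics/d1.png',im[:,:,::-1])
E
```

```text
time_s: 0.6
position: [0.3655, -0.4185, 0.2303]
ee_rot: [[-0.001, 0.393, -0.92], [0.002, -0.92, -0.393], [-1.0, -0.002, 0.0]]
ft_force: [0.6, 0.2, -0.3]
opening: 0.0126
time_s: 1.1
position: [0.4658, -0.2168, 0.2302]
ee_rot: [[-0.001, 0.393, -0.92], [0.002, -0.92, -0.393], [-1.0, -0.002, 0.0]]
ft_force: [1.3, 0.2, 0.2]
opening: 0.0002
time_s: 1.6
position: [0.548, -0.0493, 0.2298]
ee_rot: [[-0.0, 0.401, -0.916], [0.005, -0.916, -0.401], [-1.0, -0.005, -0.002]]
ft_force: [0.6, 0.3, -0.6]
opening: -0.0001
1.6 [ 0.54802256 -0.04933517  0.2298488 ] [[-0.     0.401 -0.916]
 [ 0.005 -0.916 -0.401]
 [-1.    -0.005 -0.002]] [ 0.61364464  0.26329009 -0.59393452] -6.054675168871269e-05
{'fov_y': 65.33056905275288, 'cx': 276.846452416442, 'cy': 209.3383557981707, 'rvec': array([-2.40234639,  1.56986994,  0.25531179]), 'tvec': array([-0.26216755,  0.41833637,  0.53026963])} [ 0.62068944 -0.01665404  0.37335008]
```

View pics/w1.png

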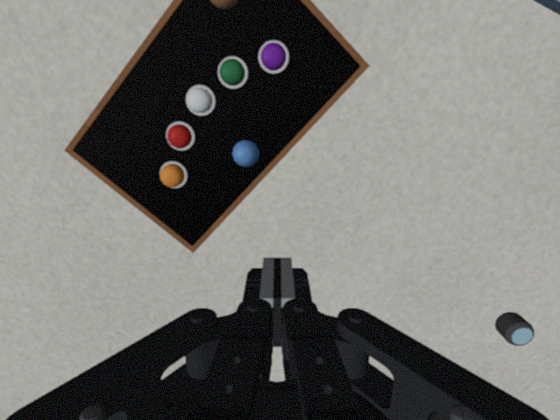

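View pics/d1.png

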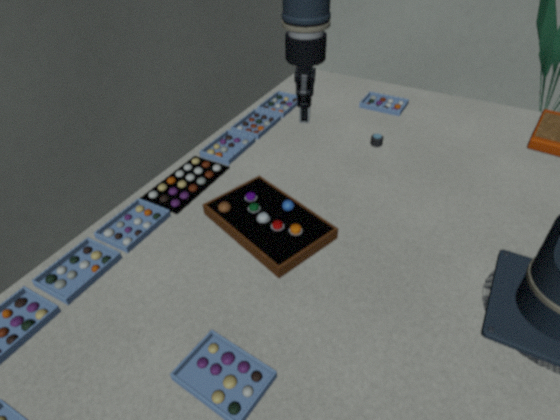

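The wrist view shows the whole row: amber (172,175), red (180,136), clear (200,100), green (232,71), violet (273,56). Blue is at (246,153) and the fingertips at (277,262). I'll use these rays for a third estimate.

```bash
cat > m2.py <<'E'
from h import *
import sys
M=dict(amber=(-78,-13),red=(-41,6),clear=(0,13),green=(41,6),violet=(78,-13))
im=cv2.imread('pics/w1.png'); c=eyes.calibration('wrist')
s=monitor.observe(); print('tcp proj',proj(c,s['position']), 'side',proj(eyes.calibration('side'),s['position']))
g=dict(amber=(172,175),red=(180,136),clear=(200,100),green=(232,71),violet=(273,56))
# silver ring: bright, low saturation; min-area ellipse fit
mx=im.max(2).astype(int);mn=im.min(2).astype(int)
m=((mn>60)).astype(np.uint8)
B=[];C=[]
for k,(u,v) in g.items():
    w=np.zeros_like(m);cv2.circle(w,(u,v),22,1,-1)
    pts=np.argwhere((m&w)>0)[:,::-1].astype(np.float32)
    hull=cv2.convexHull(pts); e=cv2.fitEllipse(hull)
    w2=np.zeros_like(m);cv2.circle(w2,(u,v),20,1,-1)
    mm=((mx>45)&(w2>0)).astype(np.uint8); h2=cv2.fitEllipse(cv2.convexHull(np.argwhere(mm>0)[:,::-1].astype(np.float32)))
    p=plane(c,*e[0],.031)[:2];B.append(p)
    e1=np.array(e[0])+[e[1][0]/2,0]; print(k,np.round(e[0],1),np.round(e[1],1),np.round(h2[0],1),'ring centre',np.round(p,4))
A=np.array(list(M.values()))/1000;B=np.array(B)
a=A-A.mean(0);b=B-B.mean(0)
th=np.arctan2((a[:,0]*b[:,1]-a[:,1]*b[:,0]).sum(),(a*b).sum())
R=np.array([[np.cos(th),-np.sin(th)],[np.sin(th),np.cos(th)]]); t=B.mean(0)-R@A.mean(0);F=A@R.T+t
print(np.degrees(th),t,'scale',np.sqrt((b**2).sum()/(a**2).sum()),'\n',np.round(F,4),'\n',np.round((F-B)*1000,1))
E
python3 m2.py
```

```text
tcp proj (np.float64(279.95825643646606), np.float64(273.00320449460617)) side (np.float64(305.2680406156495), np.float64(120.17510073064949))
amber [173.3 173.9] [25.9 30.2] [172.9 174.2] ring centre [0.5081 0.05  ]
red [179.8 135.5] [28.7 31.5] [179.8 135.5] ring centre [0.549 0.056]
clear [200.   99.9] [30.3 32.8] [200.1  99.8] ring centre [0.59   0.0483]
green [232.3  72. ] [31.4 33.9] [232.2  72.1] ring centre [0.6265 0.028 ]
violet [273.1  56.3] [32.  34.6] [273.1  56.4] ring centre [ 0.6548 -0.0028]
-19.77178295248645 [0.58573105 0.03607643] scale 1.0011725081570597 
 [[ 0.5079  0.0502]
 [ 0.5492  0.0556]
 [ 0.5901  0.0483]
 [ 0.6263  0.0279]
 [ 0.6547 -0.0025]] 
 [[-0.1  0.3]
 [ 0.2 -0.4]
 [ 0.1 -0. ]
 [-0.2 -0.2]
 [-0.   0.3]]
```

The ring fit is self-consistent (0.4 mm, scale 1.001), but it sits 6–10 mm off in y from the fixed cameras. The arm may still have been moving when the picture was taken, so I'll take another at rest and apply the same ring fit to the fixed views.

```bash
cat > m3.py <<'E'
from h import *
M=dict(amber=(-78,-13),red=(-41,6),clear=(0,13),green=(41,6),violet=(78,-13))
G={'wrist':((172,175),(180,136),(200,100),(232,71),(273,56)),'scene':((288,188),(299,201),(305,216),(306,232),(299,248)),'side':((296,229),(277,225),(263,217),(254,208),(250,197))}
s=monitor.observe();print(s['position'],np.abs(s['dq']).max())
for n,rad,thr in (('wrist',22,60),('scene',10,60),('side',10,60)):
    c=eyes.calibration(n); im=eyes.grab_frame(n)[:,:,::-1].copy(); cv2.imwrite(f'pics/m3{n}.png',im)
    if n=='wrist': print('tcp proj',proj(c,s['position']))
    B=[]
    for k,(u,v) in zip(M,G[n]):
        w=np.zeros(im.shape[:2],np.uint8);cv2.circle(w,(u,v),rad,1,-1)
        m=((im.max(2)>thr)&(w>0)).astype(np.uint8)
        kk,l,st,_=cv2.connectedComponentsWithStats(m); i=1+st[1:,4].argmax()
        pts=np.argwhere(l==i)[:,::-1].astype(np.float32)
        e=cv2.fitEllipse(cv2.convexHull(pts)); B.append(plane(c,*e[0],.033)[:2]); print(n,k,np.round(e[0],1),np.round(e[1],1))
    A=np.array(list(M.values()))/1000;B=np.array(B)
    a=A-A.mean(0);b=B-B.mean(0)
    th=np.arctan2((a[:,0]*b[:,1]-a[:,1]*b[:,0]).sum(),(a*b).sum())
    R=np.array([[np.cos(th),-np.sin(th)],[np.sin(th),np.cos(th)]]); t=B.mean(0)-R@A.mean(0);F=A@R.T+t
    print(n,np.degrees(th),t,'scale',np.sqrt((b**2).sum()/(a**2).sum()),'\n',np.round(F,4),'\n',np.round((F-B)*1000,1))
E
python3 m3.py
```

```text
[ 0.54578252 -0.05573132  0.2296917 ] 2.22150772116749
tcp proj (np.float64(279.95825643646606), np.float64(273.00320449460617))
wrist amber [167.  170.2] [27.6 30.1]
wrist red [174.1 131.4] [29.1 30.3]
wrist clear [194.2  95.4] [29.9 31.7]
wrist green [226.3  67.1] [30.3 33.6]
wrist violet [267.3  51.5] [29.9 34. ]
wrist -19.91037332499941 [0.58749644 0.04252711] scale 0.9987944050096899 
 [[0.5097 0.0569]
 [0.551  0.0621]
 [0.5919 0.0548]
 [0.6281 0.0342]
 [0.6564 0.0037]] 
 [[-0.1  0. ]
 [-0.  -0. ]
 [ 0.1  0.3]
 [-0.2 -0.3]
 [ 0.2  0.1]]
scene amber [288.4 188.9] [11.7 12.3]
scene red [299.1 201.4] [10.8 12.5]
scene clear [305.  216.1] [11.9 12.8]
scene green [305. 233.] [10.7 13.3]
scene violet [299.4 248.5] [11.7 13.9]
scene -19.572821224185052 [0.58856047 0.04116669] scale 1.0114883716771863 
 [[0.5107 0.055 ]
 [0.5519 0.0606]
 [0.5929 0.0534]
 [0.6292 0.0331]
 [0.6577 0.0028]] 
 [[ 1.1 -0.2]
 [ 0.2 -0.3]
 [ 0.2 -0.2]
 [-1.1  0.7]
 [-0.5 -0. ]]
side amber [295.2 229.3] [12.3 13.9]
side red [277.1 225.3] [10.7 13.8]
side clear [262.7 217.5] [11.2 13.7]
side green [253.4 208. ] [ 8.4 13.1]
side violet [250.4 196.5] [ 9.6 12.6]
side -19.006647093853633 [0.58650881 0.04554677] scale 0.9946790940083755 
 [[0.5085 0.0587]
 [0.5497 0.0646]
 [0.5907 0.0578]
 [0.6272 0.0379]
 [0.656  0.0079]] 
 [[-0.7  0.7]
 [-0.2 -0.4]
 [-0.1  0.2]
 [ 0.6 -1.5]
 [ 0.4  1. ]]
```

All three views now agree to 1–4 mm. The lag was the cause, so I'll use the at-rest wrist values: amber (0.510,0.0565), red (0.551,0.062), clear (0.592,0.0545), green (0.628,0.034), violet (0.6565,0.0037). Next is moving above amber.

```bash
python3 -m jog '[[[-1,3,-2],0],[[-2,6,-5],0],[[-3,9,-8],0],[[-3.6,11.3,-12],0],[[-3.6,11.3,-14],0]]'; python3 -m jog '[[[0,0,0],0],[[0,0,0],0],[[0,0,0],0],[[0,0,0],0],[[0,0,0],0]]'
python3 - <<'E'
from h import *
s=monitor.observe();print(s['time_s'],s['position'],s['ft_force'],np.abs(s['dq']).max())
im=eyes.grab_frame('wrist');cv2.imwrite('pics/w2.png',im[:,:,::-1])
E
```

```text
time_s: 2.35
position: [0.507, 0.0567, 0.0879]
ee_rot: [[-0.005, 0.393, -0.919], [0.002, -0.919, -0.393], [-1.0, -0.004, 0.004]]
ft_force: [0.6, -1.0, 0.2]
opening: 0.0001
time_s: 2.85
position: [0.5077, 0.0562, 0.0889]
ee_rot: [[-0.003, 0.392, -0.92], [0.002, -0.92, -0.392], [-1.0, -0.003, 0.002]]
ft_force: [-0.0, -0.9, 0.3]
opening: 0.0001
2.85 [0.50768887 0.05622078 0.08890079] [-0.03061102 -0.91057371  0.34753404] 0.3510099206657313
```

View pics/w2.png

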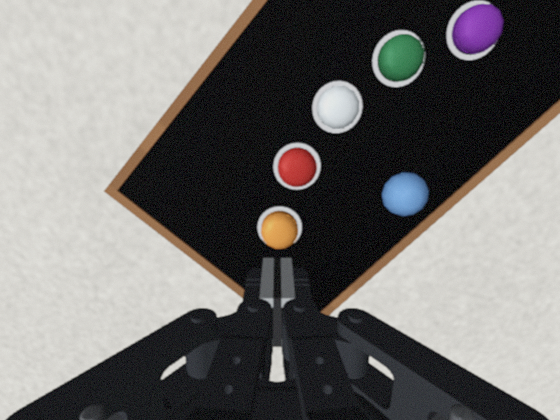

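The fingertip (277,260) is lined up with amber (279,230) and clear of the blue pebble. I'll descend until just above the stone.

```bash
python3 -m jog '[[[0.2,0,-1.5],0],[[0.2,0,-3],0],[[0.2,0,-4],0],[[0.2,0,-4.2],0],[[0.2,0,-4.2],0]]'; python3 -m jog '[[[0,0,-0.2],0],[[0,0,-0.4],0],[[0,0,-0.6],0],[[0,0,-0.7],0],[[0,0,-0.7],0]]' | grep -v rot
```

```text
time_s: 3.4
position: [0.5094, 0.0563, 0.0467]
ee_rot: [[-0.004, 0.392, -0.92], [0.002, -0.92, -0.392], [-1.0, -0.003, 0.003]]
ft_force: [-0.3, -0.4, 0.7]
opening: -0.0001
time_s: 3.9
position: [0.5097, 0.0564, 0.0397]
ft_force: [0.8, 0.2, -0.6]
opening: 0.0
```

```bash
python3 -m jog '[[[0,0,-0.1],0],[[0,0,-0.2],0],[[0,0,-0.25],0],[[0,0,-0.3],0],[[0,0,-0.3],0]]'|grep -v rot;  python3 -m jog '[[[0,0,-0.05],0],[[0,0,-0.1],0],[[0,0,-0.1],0],[[0,0,-0.1],0],[[0,0,-0.1],0]]' | grep -v rot
```

```text
time_s: 4.4
position: [0.5097, 0.0564, 0.0367]
ft_force: [1.2, 0.3, 0.9]
opening: 0.0001
time_s: 4.9
position: [0.5098, 0.0563, 0.036]
ft_force: [-1.3, 0.1, 9.3]
opening: 0.0001
```

```bash
python3 -m jog '[[[0,0,-0.05],0],[[0,0,-0.1],0],[[0,0,-0.1],0],[[0,0,-0.1],0],[[0,0,-0.1],0]]' | grep -v rot
python3 - <<'E'
from h import *
im=eyes.grab_frame('wrist');cv2.imwrite('pics/w3.png',im[:,:,::-1])
im=eyes.grab_frame('side')[170:280,195:345];cv2.imwrite('pics/d3.png',cv2.resize(im[:,:,::-1],None,fx=5,fy=5,interpolation=2))
E
```

```text
time_s: 5.4
position: [0.5098, 0.0564, 0.0359]
ft_force: [-2.6, -0.7, 17.2]
opening: -0.0001
```

View pics/w3.png

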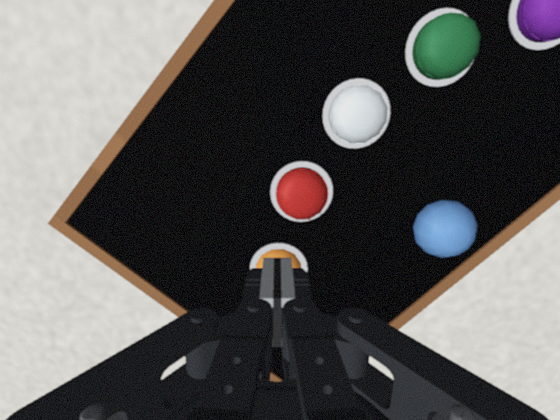

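View pics/d3.png

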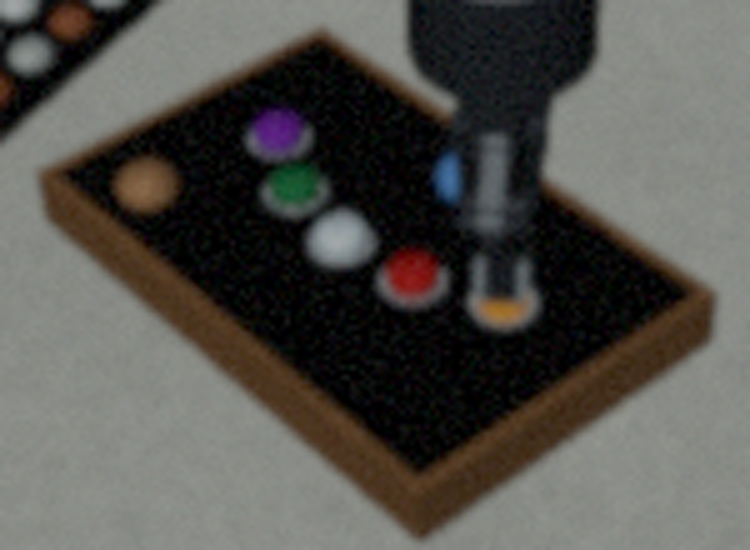

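The tip is centred on amber, and z stopped at 0.0359 under 17 N (home is 0.036), so amber is fully home. Next is red, with a low hop.

```bash
python3 -m jog '[[[0,0,1.5],0],[[0.5,0.1,2],0],[[2.5,0.3,2],0],[[4.1,0.57,2],0],[[4.1,0.57,2],0]]' | grep -v rot; python3 -m jog '[[[0,0,0],0],[[0,0,-0.6],0],[[0,0,-1],0],[[0,0,-1.3],0],[[0,0,-1.3],0]]' | grep -v rot
```

```text
time_s: 6.0
position: [0.5531, 0.0626, 0.0557]
ft_force: [-0.5, 0.1, -0.3]
opening: 0.0
time_s: 6.5
position: [0.5525, 0.0625, 0.0421]
ft_force: [0.5, 0.1, -0.3]
opening: -0.0003
```

```bash
python3 -m jog '[[[-0.15,0,-0.05],0],[[-0.15,0,-0.2],0],[[-0.15,0,-0.35],0],[[-0.15,0,-0.5],0],[[-0.15,0,-0.55],0]]' | grep -v rot; python3 -m jog '[[[0,0,-0.05],0],[[0,0,-0.1],0],[[0,0,-0.15],0],[[0,0,-0.15],0],[[0,0,-0.15],0]]' | grep -v rot
```

```text
time_s: 7.0
position: [0.5507, 0.0625, 0.0364]
ft_force: [-1.8, -0.2, 3.0]
opening: -0.0003
time_s: 7.5
position: [0.5507, 0.0625, 0.0359]
ft_force: [-5.7, 0.3, 15.8]
opening: 0.0001
```

Red is home: z is 0.0359 under 16 N. Next is clear, a shift of (+4.1, -0.8).

```bash
python3 -m jog '[[[0,0,1.5],0],[[0.5,-0.1,2],0],[[2.5,-0.5,2],0],[[4.1,-0.8,2],0],[[4.1,-0.8,2],0]]' | grep -v rot; python3 -m jog '[[[-0.15,0,0],0],[[-0.15,0,-0.6],0],[[-0.15,0,-1],0],[[-0.15,0,-1.2],0],[[-0.15,0,-1.2],0]]' | grep -v rot
```

```text
time_s: 8.0
position: [0.5944, 0.0538, 0.0558]
ft_force: [0.0, 0.1, -0.2]
opening: 0.0001
time_s: 8.5
position: [0.5924, 0.0539, 0.0433]
ft_force: [0.5, -0.4, -0.9]
opening: -0.0
```

```bash
python3 -m jog '[[[0,0.05,-0.1],0],[[0,0.05,-0.3],0],[[0,0.05,-0.5],0],[[0,0.05,-0.65],0],[[0,0.05,-0.7],0]]' | grep -v rot; python3 -m jog '[[[0,0,-0.05],0],[[0,0,-0.1],0],[[0,0,-0.15],0],[[0,0,-0.15],0],[[0,0,-0.15],0]]' | grep -v rot
python3 - <<'E'
from h import *
im=eyes.grab_frame('wrist');cv2.imwrite('pics/w4.png',im[:,:,::-1])
E
```

```text
time_s: 9.0
position: [0.5924, 0.0546, 0.0363]
ft_force: [-1.1, 1.4, 2.4]
opening: 0.0
time_s: 9.5
position: [0.5924, 0.0546, 0.0359]
ft_force: [-3.6, -0.0, 15.5]
opening: -0.0001
```

View pics/w4.png

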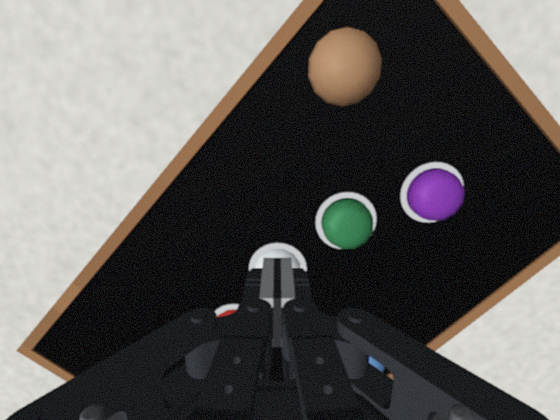

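The tip is centred on clear (277,262), which is home at 0.0359 under 15.5 N. Green is at (347,222), violet at (435,193), and the pebbles are clear of the fingers. Next is green, then violet.

```bash
python3 -m jog '[[[0,0,1.5],0],[[0.4,-0.2,2],0],[[2.2,-1.2,2],0],[[3.5,-2,2],0],[[3.5,-2,2],0]]' | grep -v rot; python3 -m jog '[[[-0.1,0.05,0],0],[[-0.1,0.05,-0.6],0],[[-0.1,0.05,-1],0],[[-0.1,0.05,-1.2],0],[[-0.1,0.05,-1.2],0]]' | grep -v rot
```

```text
time_s: 10.05
position: [0.6293, 0.0326, 0.0557]
ft_force: [-0.2, -0.0, -1.2]
opening: -0.0
time_s: 10.55
position: [0.6278, 0.0334, 0.0431]
ft_force: [-0.4, -1.0, 0.4]
opening: -0.0001
```

```bash
python3 -m jog '[[[0,0.05,-0.1],0],[[0,0.05,-0.3],0],[[0,0.05,-0.5],0],[[0,0.05,-0.65],0],[[0,0.05,-0.7],0]]' | grep -v rot; python3 -m jog '[[[0,0,-0.05],0],[[0,0,-0.1],0],[[0,0,-0.15],0],[[0,0,-0.15],0],[[0,0,-0.15],0]]' | grep -v rot
```

```text
time_s: 11.05
position: [0.6279, 0.0341, 0.0361]
ft_force: [-2.0, 0.5, 6.0]
opening: 0.0003
time_s: 11.55
position: [0.6279, 0.0341, 0.036]
ft_force: [-5.1, 0.1, 16.1]
opening: 0.0
```

Green is home. Next is violet, a shift of (+2.85, -3.05).

```bash
python3 -m jog '[[[0,0,1.5],0],[[0.3,-0.3,2],0],[[1.8,-1.9,2],0],[[2.8,-3,2],0],[[2.8,-3,2],0]]' | grep -v rot; python3 -m jog '[[[-0.1,0.1,0],0],[[-0.1,0.1,-0.6],0],[[-0.1,0.1,-1],0],[[-0.1,0.1,-1.2],0],[[-0.1,0.1,-1.2],0]]' | grep -v rot
```

```text
time_s: 12.05
position: [0.6571, 0.001, 0.0554]
ft_force: [-0.5, -0.0, 0.2]
opening: -0.0001
time_s: 12.55
position: [0.6557, 0.0024, 0.0429]
ft_force: [-0.1, 0.5, -0.4]
opening: 0.0
```

```bash
python3 -m jog '[[[0.05,0.1,-0.1],0],[[0.05,0.1,-0.3],0],[[0.05,0.1,-0.5],0],[[0.05,0.1,-0.65],0],[[0.05,0.1,-0.7],0]]' | grep -v rot; python3 -m jog '[[[0,0,-0.05],0],[[0,0,-0.1],0],[[0,0,-0.15],0],[[0,0,-0.15],0],[[0,0,-0.15],0]]' | grep -v rot
python3 - <<'E'
from h import *
im=eyes.grab_frame('side')[170:280,195:345];cv2.imwrite('pics/d5.png',cv2.resize(im[:,:,::-1],None,fx=5,fy=5,interpolation=2))
E
```

```text
time_s: 13.05
position: [0.6564, 0.0039, 0.0361]
ft_force: [-0.8, 1.2, 7.7]
opening: 0.0002
time_s: 13.55
position: [0.6564, 0.0039, 0.036]
ft_force: [-3.8, -0.2, 15.9]
opening: -0.0
```

View pics/d5.png

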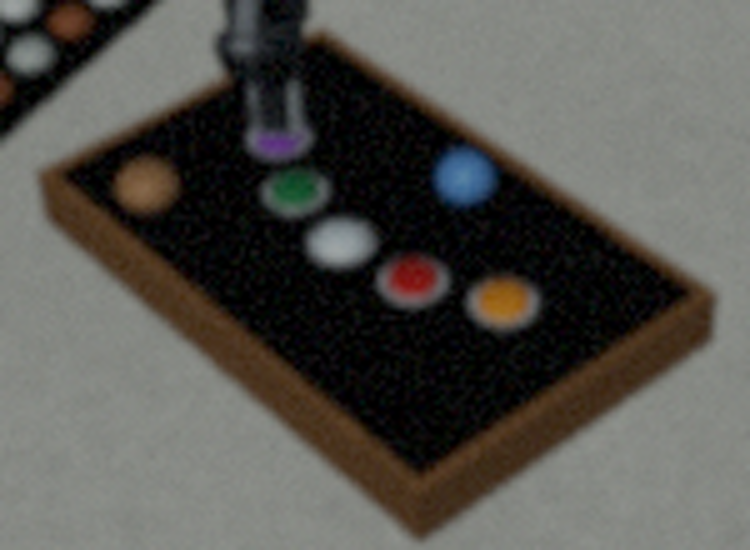

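The side view shows amber, red, clear and green sitting low and centred in their rings, violet under the tip, and the pebbles in place. I'll lift clear and check.

```bash
python3 -m jog '[[[0,0,2],0],[[0,0,6],0],[[0,0,10],0],[[0,0,14],0],[[0,-3,18],0]]' | grep -v rot; python3 -m jog '[[[0,-4,0],0],[[0,-8,0],0],[[0,-12,0],0],[[0,-12,0],0],[[0,-12,0],0]]' | grep -v rot
python3 - <<'E'
from h import *
for n in ('scene','side'):
    im=eyes.grab_frame(n)[:,:,::-1]; cv2.imwrite(f'pics/end_{n}.png',im)
    o=cv2.imread(f'pics/{n}0.png'); d=np.abs(im.astype(int)-o).max(2)
    for k,(u,v) in (dict(blue=(276,216),brown=(332,248),tray=(392,134),loupe=(94,267)) if n=='scene' else dict(blue=(288,205),brown=(224,207),tray=(224,375),loupe=(377,140))).items():
        r=14; print(n,k,'mean diff',d[v-r:v+r,u-r:u+r].mean().round(1))
im=cv2.imread('pics/end_side.png')[170:280,195:345];cv2.imwrite('pics/end_z.png',cv2.resize(im,None,fx=5,fy=5,interpolation=2))
s=monitor.observe();print(s['position'],np.abs(s['dq']).max())
E
```

```text
time_s: 14.1
position: [0.6563, -0.0212, 0.2175]
ft_force: [0.9, 0.7, -1.0]
opening: 0.0003
time_s: 14.6
position: [0.6558, -0.143, 0.2171]
ft_force: [0.5, 0.5, 0.1]
opening: 0.0002
scene blue mean diff 6.5
scene brown mean diff 7.6
scene tray mean diff 20.1
scene loupe mean diff 20.4
side blue mean diff 7.5
side brown mean diff 7.5
side tray mean diff 3.4
side loupe mean diff 3.1
[ 0.65633285 -0.14012217  0.2172401 ] 0.7797961574121646
```

View pics/end_z.png

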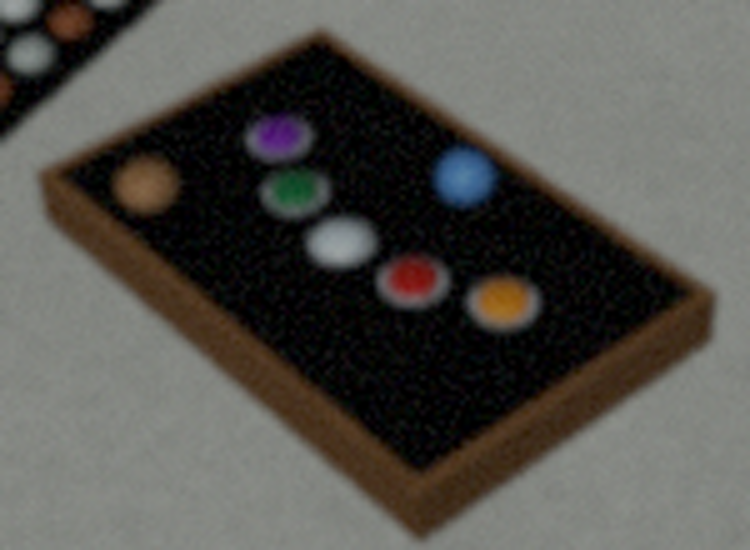

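View pics/end_scene.png

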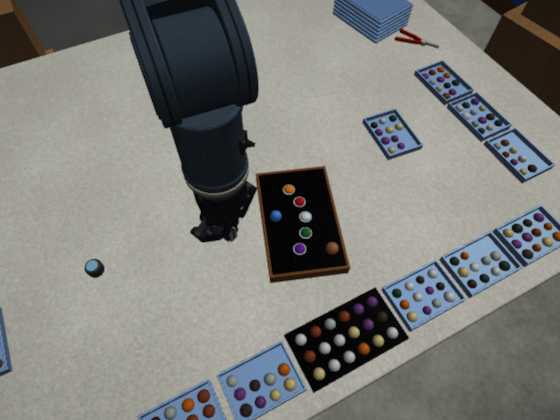

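All five stones are seated low in their rings. The pebbles, the tray (392,134) and the loupe (94,267) are at their original pixels; the larger scene differences come from the brightness change across the whole picture. The arm is clear, so I'll hand in.

```bash
python3 -c "
from workcell import ticket; print(ticket.hand_in())"
```

```text
the job is handed in; nothing more can be done
None
```

I pressed the five stones home in order (amber, red, clear, green, violet) with closed fingertips, then lifted clear and handed the job in at about 14.7 s. No verdict was reported.

- **Stones:** on each stone the fingertips stopped at z = 0.0359–0.036 m (home is 0.036) under about 15–17 N, well below the 40 N limit. Those readings were taken at the end of each press. The last pictures show all five stones low and centred in their rings.
- **Height:** between stones the fingertips stayed about 26 mm or less above the board top.
- **Loose items:** the pebbles, tray and loupe look unmoved, at the same pixels as at the start. In the scene camera the picture difference at the tray and loupe was larger (about 20 grey levels). I put that down to the arm changing the overall brightness, because the side camera shows almost none there (about 3).
- **Check that disagreed:** the first wrist-camera fit was 6–10 mm off the fixed cameras because the arm was still settling when the picture was taken. A repeat nearly at rest agreed with them to within about 1–4 mm, and I used that one.

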